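# Close up the board test fixture and start the test

### The job

The circuit board is loaded in the test fixture. Using only the fingertips, with nothing gripped or lifted, push the board tray fully home, push the clear cover down, without slamming it, until the catch snaps and holds it shut, and then press the green start button and let it go. Do not press the red stop button, and leave the other things on the bench where they are.

Things in the scene. Friction and masses are not known exactly. Their poses are not given: they have to be found in the camera images.
- test_fixture: Bench fixture for testing circuit boards: dark housing 180 (x) x 260 (y) mm, fixed, deck 50 mm above the bench. Origin: centre of its underside on the bench; x points from its front to its hinge at the back, y to its left, z up. Tray and cover lie on its line y = +12 mm, the buttons at the right; the black catch tower (32 x 20 mm, top at 108 mm) stands at x -67, y +118 mm.
- board_tray (a joint): How far the board tray stands out to the front, m: 0 fully home, at most 0.060. Slides along the fixture's x, stays where left, takes 2 to 4 N. Its two steel guide posts (tops 92 mm above the bench) fit the holes in the cover only when it is home within about 4 mm; otherwise they stop the cover from shutting.
- tray_push (a point): Centre of the front face of the tray's blue push panel, which is 112 mm wide (along the fixture's y), 12 mm thick, 32 mm high, from 52 to 84 mm above the bench; this point is 72 mm up. Push it along the fixture's +x. At home the face is 116 mm in front of the fixture's origin, 26 mm in front of the housing. Axes as the fixture's.
- cover (a joint): Opening angle of the cover, rad: 0 shut and level, 1.35 widest. Friction holds it when well open; near shut a spring lifts it to about 0.4 unless latched. Pushed at its front bar it needs 2 to 4 N, and up to about 7 N over the last 15 mm, where the catch's bevelled spring bolt gives way, then snaps over its striker. It bottoms at -0.012; the catch holds it at about 0.007.
- cover_push (a point): Centre of the outer (upper) face of the cover's front bar, on a black rubber pad 18 x 70 mm; bar 26 mm deep, 160 mm wide. It lies 142 mm from the hinge axis along the cover, 8 mm off its mid plane, and 94 mm above the bench when shut. Axes turn with the cover: z the outer face's normal, x toward the hinge, y along it. Cover: metal frame 155 x 160 x 14 mm round a clear plate.
- cover_hinge (a point): Middle of the cover's hinge axis, at the back of the fixture (x +75, y +12 mm in it), 86 mm above the bench. The axis runs along the fixture's y. The cover swings about it from level (shut) up and toward the back.
- start (a joint): Travel of the green start button, m: 0 released, 0.006 fully down. It springs back; 1.5 N starts it moving, 5 N takes it fully down.
- start_top (a point): Centre of the top of the green start button: 24 mm across, in a black collar 40 mm across, at the front right of the deck (x -58, y -101 mm in the fixture); 72 mm above the bench when released, 10 mm above its collar. Pressed straight down.
- stop (a joint): Travel of the red stop button, m; like the green one, 56 mm behind it. It must not be pressed.
- stop_top (a point): Centre of the top of the red stop button, 72 mm above the bench.
- connector_6: White six-way plug with wire tails, 70 x 27 x 12 mm. Lies loose near the work and must be left where it is. Origin: centre of its underside.
- tip_tinner: Small round grey-white tin with a red lid label, 38 mm across, 19 mm high. Lies loose near the work and must be left where it is. Origin: centre of its underside.
- flux_syringe: Flux syringe lying down, 153 x 24 x 17 mm. Lies loose near the work and must be left where it is. Origin: centre of its underside.
- flux_brush: Flux brush with a wooden handle, 144 x 12 x 8 mm, right of the gap between the benches. Lies loose near the work and must be left where it is. Origin: centre of its underside.
- flux_jar: Amber jar with a white lid, 44 mm across, 47 mm high, right of the gap. Lies loose near the work and must be left where it is. Origin: centre of its underside.
- wick_reel: Flat blue reel, 84 x 52 x 11 mm, right of the gap. Lies loose near the work and must be left where it is. Origin: centre of its underside.

How it is judged:
By the outcome, as a careful person would: the job done as asked, in the order asked, and still so for the second after the job is handed in, with the robot touching nothing.
It also fails if it takes over 48 s, if anything falls off the work surface, if the arm or the gripper's body presses on something with over 40 N, if the wrist force passes 120 N, or if a joint passes its speed limit or range.

### The arm

A 6-joint arm with a two-finger parallel gripper is mounted at the origin on a cart in front of the work surface, level with it; the furniture and walls round the work are solid. World frame = base frame: x ahead of the robot, y to its left, z up, the work surface at z = 0. Lengths are in mm, angles in rad, forces in N, time in s.
With the tool pointing down it reaches from about 375 to 925 mm from the base axis. Payload 5.7 kg.
Tool frame: the origin (TCP) lies at the very end of the fingers, on their centre line; the grasp point (between the pads) lies 19 mm behind it (env.grasp_offset is the distance from the TCP to the grasp point, in mm); z points along the fingers, y is the direction in which the jaws open and shut (so a half turn about z gives the same grasp; the last joint's range is limited). The gripper opens to 88 mm and grips with 3 to 60 N. Pads are 20 mm wide; open, the fingers measure 115 mm over their backs; the gripper's body (75 mm by 178 mm) begins 61 mm behind the grasp point.
Start: joints at [-1.385, 0.359, 1.51, -0, 1.272, -0.115], TCP at [177.755, -573.032, 222.623] pointing down, gripper open.
Joint ranges: [-2.97, 2.97], [-1.01, 2.36], [0.21, 2.38], [-0.96, 4.11], [0.2, 2.71], [-2.98, 2.98]. Speed limits (rad/s): [2.39, 2.39, 3.14, 3.14, 3.14, 3.14].

### API

Orientations are given as a rotation vector (axis times angle).
In Python, from bench import env, grab_frame, job gives the robot as it stands.
- The arm moves only by the shell command python3 -m creep 'ROWS' [FORCE]. ROWS is JSON, a list of rows, each a list of 3 entries, a list of its own where there are three numbers: the finger opening in mm, from 0 to 87.8, then the shift along the world's x, y, z in mm, then the turn about the world's z in degrees. A call has exactly 10 rows; each row shifts and turns the commanded pose from where the row before left it; what a row does not reach is not made up. A row lasts 1/8 s, in which the tool goes at most 62.5 mm and 10.7 degrees, less where a joint would pass 70% of its speed; a pose out of reach is approached as far as the arm can. A call with a gripper value outside its range is refused whole. The fingers move at their own pace and stop on an object; FORCE is the grip in N (left out, the last holds). Time passes only in rows, so rows that do not move let the fingers close, or fill a call up. It gives the time, the measured TCP pose, the force and the opening at its end, in the units of the state.
- env.get_obs(): the state, without advancing time (a new reading comes with each control period).
- grab_frame(name): name is "side" or "top"; returns a dict with "pixels" (420x560x3 uint8, red, green, blue), "mtx" (3x3 intrinsics, pixels), "position" and "orientation" of the camera in the world. Camera axes: x right, y down, z forward; pixel columns grow to the right and rows downward; lengths in mm; the calibration is good to about 2 mm. A picture is of the moment at which its call begins. There is no depth.
- job.finish_job(): hands the job in, once; it reports no verdict.
The state is a dict: "t": time; "joints": joint angles; "dq": joint speeds; "effort": joint torques, N m; "tool_pos": TCP position; "eef_rot": TCP orientation; "contact_force": force on the tool from outside, world axes, zero at the start; "wrist_torque": the same for the moment, N m; "finger_gap": finger opening in mm.
Only numpy, scipy, OpenCV 4.12 (cv2) and the standard library are available. Lean on these libraries where they do the work, as an engineer would, in place of code of your own. Each camera call takes 0.05 s, during which the arm holds its last target.

## Working session

There is one attempt and no reset: what is moved stays moved. The work goes in short steps, Python scripts to look and compute and a shell command to move; the robot and the scene stay as the last step left them, time stands still between calls to the robot, and variables do not carry over. Pictures are saved under pics/ and viewed, and the job is handed in when it is done.

```bash
ls; mkdir -p pics; python3 - <<'E'
from bench import env, grab_frame, job
import cv2
for n in("side","top"):
    f=grab_frame(n); cv2.imwrite(f"pics/{n}0.png",f["pixels"][:,:,::-1]); print(n,f["mtx"].tolist(),f["position"],f["orientation"])
o=env.get_obs(); print(o)
E
```

```text
pics
side [[428.53309487766074, 0.0, 276.4052001849297], [0.0, 428.53309487766074, 211.3311143883235], [0.0, 0.0, 1.0]] [ 817.21924148 -598.6980847   835.0019456 ] [-2.28318279 -0.41090881  0.17305385]
top [[436.83392454807125, 0.0, 281.89304598182196], [0.0, 436.83392454807125, 209.23127749122278], [0.0, 0.0, 1.0]] [ 329.06763003  199.30582328 1156.75288612] [-2.12548581  2.11397467 -0.20145986]
{'t': 0.1, 'joints': array([-1.38512756e+00,  3.59425203e-01,  1.51131706e+00,  3.16606102e-05,
        1.27253353e+00, -1.15131785e-01]), 'dq': array([-0.00112721, -0.00228344, -0.00199868, -0.00091071,  0.00083497,
       -0.00041872]), 'effort': array([-1.37130269e-04, -5.16356206e+01, -2.71407634e+01,  6.75523560e-02,
        2.76391703e-02, -3.37022664e-05]), 'tool_pos': array([ 177.63906973, -572.43905439,  221.90102055]), 'eef_rot': array([-3.10446582e+00, -4.70450401e-01,  4.57068091e-05]), 'contact_force': array([ 0.18673254,  0.52718146, -0.09948234]), 'wrist_torque': array([-0.02566394, -0.00630279,  0.04352768]), 'finger_gap': 88.05308975657196}
```

View pics/side0.png

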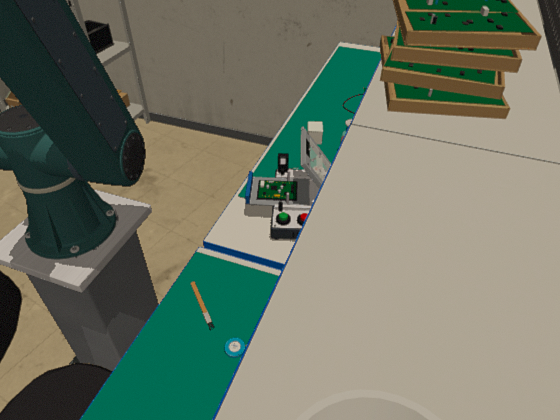

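View pics/top0.png

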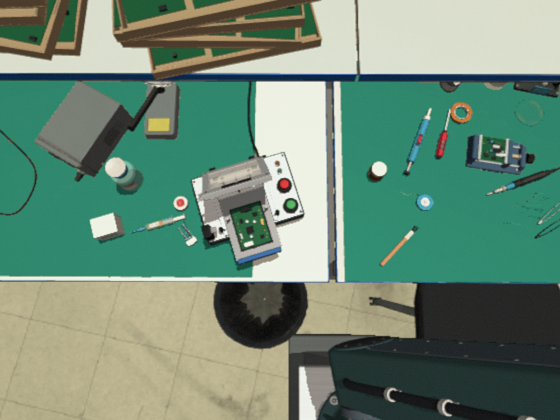

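```bash
cat > h.py <<'E'
from bench import env, grab_frame, job
import cv2, numpy as np
from scipy.spatial.transform import Rotation as R
def ray(f,u,v):
    d=np.linalg.inv(f["mtx"])@[u,v,1]; return np.array(f["position"]),R.from_rotvec(f["orientation"]).as_matrix()@d
def plane(f,u,v,z):
    p,d=ray(f,u,v); return p+d*(z-p[2])/d[2]
def proj(f,P):
    c=R.from_rotvec(f["orientation"]).as_matrix().T@(np.asarray(P,float)-f["position"]); q=f["mtx"]@c; return q[:2]/q[2]
def blob(f,kind,roi):
    hsv=cv2.cvtColor(f["pixels"],cv2.COLOR_RGB2HSV); h,s,v=[hsv[:,:,i].astype(int) for i in range(3)]
    m={'green':(abs(h-65)<20)&(s>120)&(v>60),'red':((h<8)|(h>172))&(s>130)&(v>70),'blue':(abs(h-108)<12)&(s>120)&(v>50)}[kind]
    k=np.zeros(m.shape,bool);x0,y0,x1,y1=roi;k[y0:y1,x0:x1]=1
    n,l,st,c=cv2.connectedComponentsWithStats((m&k).astype(np.uint8)); 
    return [(c[i].round(1).tolist(),st[i].tolist()) for i in range(1,n) if st[i][4]>8]
def crop(f,roi,k,name):
    x0,y0,x1,y1=roi; cv2.imwrite("pics/"+name,cv2.resize(f["pixels"][y0:y1,x0:x1,::-1],None,fx=k,fy=k,interpolation=cv2.INTER_CUBIC))
E
python3 - <<'E'
from h import *
t=grab_frame("top"); s=grab_frame("side")
crop(t,(180,140,320,275),5,"t1.png"); crop(s,(190,110,340,260),4,"s1.png")
for k in('green','red'):
    print(k,'top',blob(t,k,(265,170,310,225)),'side',blob(s,k,(268,205,312,240)))
print('blue',blob(t,'blue',(220,235,300,275)))
E
```

```text
green top [([290.5, 204.2], [286, 200, 10, 9, 74])] side [([282.9, 216.0], [279, 212, 9, 9, 55])]
red top [([284.0, 183.5], [279, 179, 11, 10, 82])] side [([302.9, 216.1], [300, 213, 7, 8, 39])]
blue [([258.3, 255.5], [237, 247, 44, 17, 197])]
```

```bash
sleep 1
```

```text
(no output)
```

View pics/t1.png

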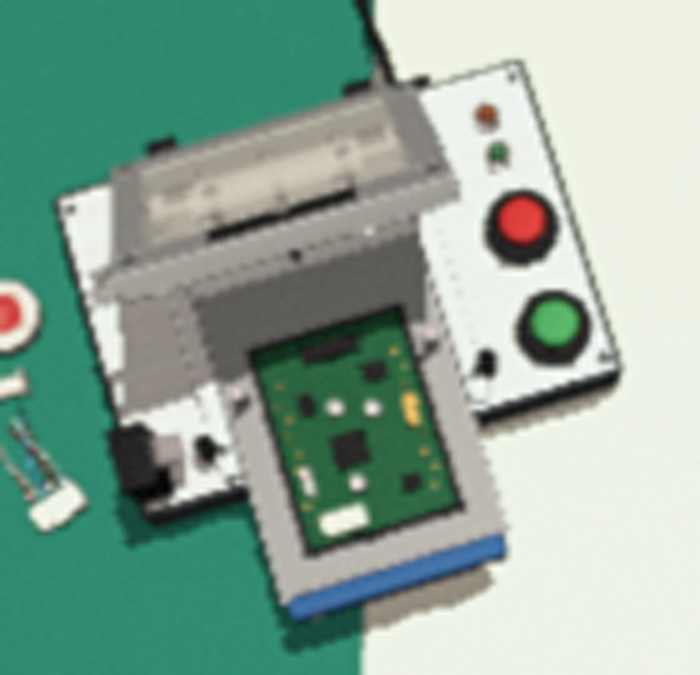

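View pics/s1.png

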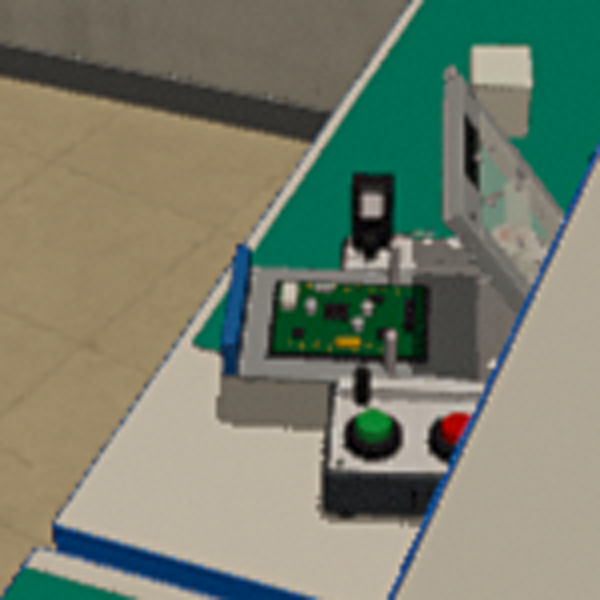

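```bash
python3 - <<'E'
from h import *
t=grab_frame("top"); s=grab_frame("side")
np.set_printoptions(precision=1,suppress=True)
def tri(a,b):
    p,d=ray(t,*a);q,e=ray(s,*b); d/=np.linalg.norm(d);e/=np.linalg.norm(e)
    k=np.linalg.lstsq(np.c_[d,-e],q-p,rcond=None)[0]; A=p+k[0]*d;B=q+k[1]*e; return (A+B)/2,np.linalg.norm(A-B)
G=plane(t,290.5,204.2,71);Rd=plane(t,284,183.5,71)
print(G,Rd,np.linalg.norm(G-Rd),plane(s,282.9,216,71),tri((290.5,204.2),(282.9,216)))
# deck corners from crop px /5
for n,(u,v) in dict(BR=(521,61),BL=(57,198),FR=(618,368),FL=(150,512)).items():
    print(n,plane(t,180+u/5,140+v/5,50))
print('shelf',tri((357,75),(350,124)), plane(t,250,282,0))
print('panel ends top face',plane(t,180+291/5,140+605/5,84),plane(t,180+505/5,140+540/5,84))
E
```

```text
[553.  180.6  71. ] [607.  197.3  71. ] 56.57549796045292 [555.  172.4  71. ] (array([553.5, 180. ,  64.1]), np.float64(2.010689294066973))
BR [697.8 197.2  50. ]
BL [621.6 439.6  50. ]
FR [532.7 146.4  50. ]
FL [457.  384.8  50. ]
shelf (array([712.5,  68.6, 437.5]), np.float64(1.3792394167290365)) [359.5 284.8   0. ]
panel ends top face [407.8 308.5  84. ] [440.2 204.   84. ]
```

```bash
cat >> h.py <<'E'
def tri(t,s,a,b):
    p,d=ray(t,*a);q,e=ray(s,*b); d/=np.linalg.norm(d);e/=np.linalg.norm(e)
    k=np.linalg.lstsq(np.c_[d,-e],q-p,rcond=None)[0]; A=p+k[0]*d;B=q+k[1]*e; return (A+B)/2,np.linalg.norm(A-B)
O=np.array([578.,293.5,0]); YAW=np.deg2rad(17.3)
F=R.from_euler('z',YAW).as_matrix()
def fx(P): return F.T@(np.asarray(P,float)-O)
def wd(p): return O+F@np.asarray(p,float)
E
python3 - <<'E'
from h import *
t=grab_frame("top"); s=grab_frame("side")
np.set_printoptions(precision=1,suppress=True)
a,b=(236.2,183.2),(307.5,147.5)
P,r=tri(t,s,a,b); print(fx(P),r)
# per-view: best theta with y=12 fixed model
for nm,f,px in(('top',t,a),('side',s,b)):
    p,d=ray(f,*px); best=[]
    for th in np.arange(.3,1.36,.05):
        Q=wd([75-142*np.cos(th)+8*np.sin(th),12,86+142*np.sin(th)+8*np.cos(th)])
        best.append((round(np.linalg.norm(proj(f,Q)-px),1),round(th,2),proj(f,Q).round(1).tolist()))
    print(nm,sorted(best)[:3])
# sanity: expected projections
for n,q in dict(green=[-58,-101,72],stop=[-2,-101,72],towertop=[-67,118,108],cFR=[-90,-130,50],cFL=[-90,130,50],cBR=[90,-130,50],cBL=[90,130,50]).items(): print(n,proj(t,wd(q)),proj(s,wd(q)))
for e in (0.03,0.04,.05,.06):
    print(e,[ (proj(t,wd([-116-e*1000+dx,12+y,z]))-[180,140])*5 for dx,z,y in((0,84,56),(0,84,-56),(12,84,56),(0,52,56))])
    print('  side',[ (proj(s,wd([-116-e*1000+dx,12+y,z]))-[190,110])*4 for dx,z,y in((0,84,56),(0,84,-56),(12,84,56),(0,52,-56))])
E
```

```text
[ -1.2  12.5 204.5] 0.37597648122146277
top [(np.float64(0.4), np.float64(0.95), [236.3, 182.8]), (np.float64(2.7), np.float64(0.9), [237.2, 185.7]), (np.float64(3.4), np.float64(1.0), [235.4, 179.9])]
side [(np.float64(0.4), np.float64(0.95), [307.5, 147.1]), (np.float64(2.5), np.float64(0.9), [305.1, 148.3]), (np.float64(2.9), np.float64(1.0), [309.9, 146.0])]
green [290.8 204.2] [283.  213.7]
stop [284.3 183.7] [304.4 214.5]
towertop [205.8 230.6] [283.2 153.9]
cFR [305.1 214.4] [270.1 227. ]
cFL [207.6 243.8] [275.5 167.1]
cBR [284.6 150.5] [339.5 229.8]
cBL [189.6 178.2] [334.7 169.2]
0.03 [array([278.2, 583.2]), array([496.8, 516.6]), array([271.5, 559.8]), array([284.9, 588.5])]
  side [array([260.3, 239.2]), array([245.6, 339.3]), array([276.8, 239.8]), array([247.2, 374.8])]
0.04 [array([283.7, 602.8]), array([502.7, 536. ]), array([277. , 579.3]), array([290.3, 607.6])]
  side [array([246.5, 238.7]), array([230.9, 338.8]), array([263. , 239.3]), array([232.7, 374.2])]
0.05 [array([289.3, 622.4]), array([508.6, 555.4]), array([282.6, 598.9]), array([295.7, 626.7])]
  side [array([232.7, 238.3]), array([216.1, 338.2]), array([249.3, 238.8]), array([218.3, 373.7])]
0.06 [array([294.9, 642.2]), array([514.6, 574.9]), array([288.2, 618.5]), array([301.2, 645.8])]
  side [array([219. , 237.8]), array([201.4, 337.7]), array([235.5, 238.4]), array([203.8, 373.1])]
```

```bash
python3 - <<'E'
from h import *
np.set_printoptions(precision=1,suppress=True)
print(wd([-195,12,62]),wd([-126,12,62]),F[:,0],wd([-58,-101,72]))
for th in np.arange(.95,-.02,-.1):
  for s in (142,150):
    print(round(th,2),s,wd([75-s*np.cos(th)+8*np.sin(th)+10,12,86+s*np.sin(th)+8*np.cos(th)]),end=' ')
  print()
E
python3 -m creep '[[0,[32,32,0],0],[0,[32,32,0],0],[0,[32,32,0],0],[0,[32,32,0],0],[0,[32,32,0],0],[0,[32,32,0],0],[0,[32,32,0],0],[0,[32,32,0],0],[0,[32,32,0],0],[0,[32,32,0],0]]' 20
```

```text
[388.3 247.   62. ] [454.1 267.5  62. ] [1.  0.3 0. ] [552.7 179.8  72. ]
0.95 142 [582.9 307.6 206.2] 0.95 150 [578.5 306.2 212.7] 
0.85 142 [571.8 304.2 198. ] 0.85 150 [566.8 302.6 204. ] 
0.75 142 [561.6 301.  188.6] 0.75 150 [556.  299.2 194.1] 
0.65 142 [552.3 298.1 178.3] 0.65 150 [546.2 296.2 183.1] 
0.55 142 [544.  295.5 167. ] 0.55 150 [537.5 293.4 171.2] 
0.45 142 [536.8 293.2 155. ] 0.45 150 [530.  291.1 158.4] 
0.35 142 [530.8 291.4 142.2] 0.35 150 [523.7 289.1 144.9] 
0.25 142 [526.1 289.9 128.9] 0.25 150 [518.7 287.6 130.9] 
0.15 142 [522.7 288.8 115.1] 0.15 150 [515.1 286.5 116.3] 
0.05 142 [520.6 288.2 101.1] 0.05 150 [512.9 285.8 101.5] 
t: 1.65
tool_pos: [498.8, -251.9, 222.8]
eef_rot: [3.106, 0.471, 0.0]
contact_force: [-0.8, 0.0, -0.3]
finger_gap: 0.5
```

```bash
python3 -m creep '[[0,[-11,50,0],0],[0,[-11,50,0],0],[0,[-11,50,0],0],[0,[-11,50,-10],0],[0,[-11,50,-20],0],[0,[-11,50,-20],0],[0,[-11,50,-25],0],[0,[-11,50,-25],0],[0,[-11,50,-25],0],[0,[-11,49,-35],0]]'
python3 - <<'E'
from h import *
print(fx(env.get_obs()['tool_pos']))
t=grab_frame("top"); s=grab_frame("side")
crop(t,(180,140,320,275),4,"t2.png"); crop(s,(190,110,340,260),4,"s2.png")
E
```

```text
t: 2.9
tool_pos: [388.5, 248.1, 62.6]
eef_rot: [-3.105, -0.471, -0.005]
contact_force: [0.5, -0.0, 0.2]
finger_gap: 0.7
[-194.38959917   13.03263414   62.56976405]
```

```bash
cd pics; python3 -c "
import cv2,numpy as np
a=cv2.imread('t2.png');b=cv2.imread('s2.png')
a=cv2.resize(a,(400,386));b=cv2.resize(b,(400,386))
cv2.imwrite('c2.png',np.hstack([a,b]))"
```

```text
(no output)
```

View pics/c2.png

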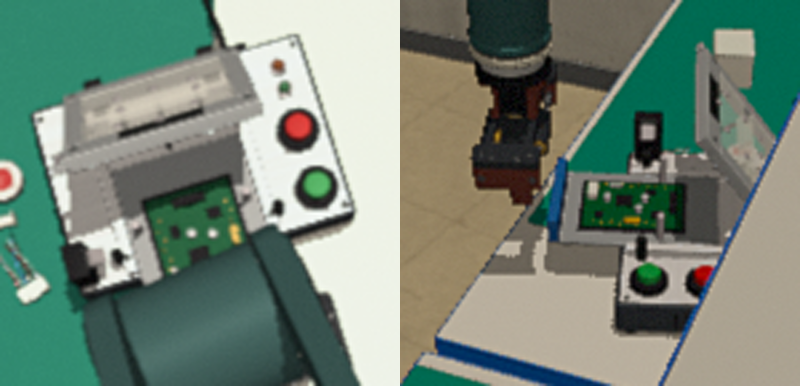

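```bash
python3 -m creep '[[0,[7.6,2.4,0],0],[0,[7.6,2.3,0],0],[0,[7.6,2.4,0],0],[0,[7.6,2.3,0],0],[0,[7.6,2.4,0],0],[0,[7.6,2.3,0],0],[0,[4.8,1.5,0],0],[0,[3.8,1.2,0],0],[0,[2.8,0.9,0],0],[0,[1.9,0.6,0],0]]'
python3 - <<'E'
from h import *
print(fx(env.get_obs()['tool_pos']))
E
```

```text
t: 4.25
tool_pos: [446.6, 264.2, 62.5]
eef_rot: [3.106, 0.471, -0.001]
contact_force: [-1.2, -2.8, 0.8]
finger_gap: 0.5
[-134.16430652   11.12449999   62.51510407]
```

```bash
python3 -m creep '[[0,[1.9,0.6,0],0],[0,[1.9,0.6,0],0],[0,[1.9,0.6,0],0],[0,[1.0,0.3,0],0],[0,[1.0,0.3,0],0],[0,[0,0,0],0],[0,[0,0,0],0],[0,[0,0,0],0],[0,[0,0,0],0],[0,[0,0,0],0]]'
python3 - <<'E'
from h import *
o=env.get_obs();print(fx(o['tool_pos']),F.T@o['contact_force'])
s=grab_frame("side");crop(s,(190,110,340,260),4,"s3.png")
E
```

```text
t: 5.5
tool_pos: [453.8, 266.6, 62.5]
eef_rot: [3.106, 0.471, -0.001]
contact_force: [-4.9, -2.5, 1.3]
finger_gap: 0.4
[-126.56801701   11.19604359   62.54782789] [-5.38348996 -0.95157214  1.33367217]
```

View pics/s3.png

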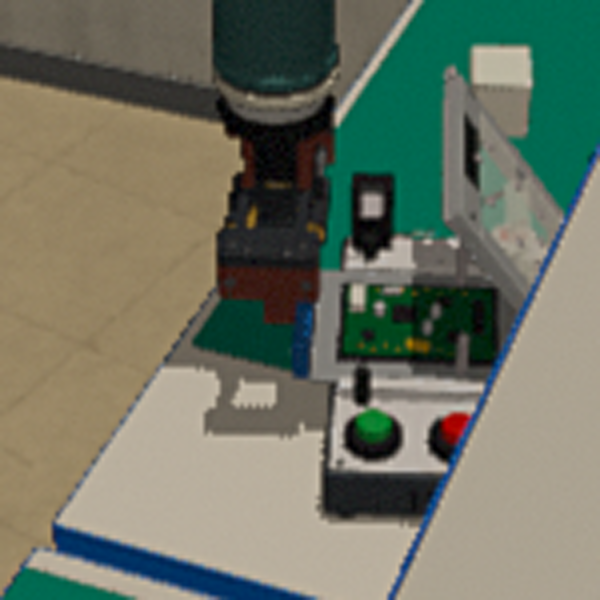

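```bash
python3 -m creep '[[0,[1.0,0.3,0],0],[0,[1.0,0.3,0],0],[0,[0,0,0],0],[0,[0,0,0],0],[0,[0,0,0],0],[0,[0,0,0],0],[0,[0,0,0],0],[0,[0,0,0],0],[0,[0,0,0],0],[0,[0,0,0],0]]'
python3 - <<'E'
from h import *
o=env.get_obs();print(fx(o['tool_pos']),F.T@o['contact_force'])
E
```

```text
t: 6.8
tool_pos: [453.8, 266.5, 62.5]
eef_rot: [3.105, 0.471, -0.007]
contact_force: [-9.4, -2.8, 7.8]
finger_gap: 0.8
[-126.56619726   11.19373738   62.5149517 ] [-9.79244905  0.08524996  7.84127613]
```

```bash
python3 -m creep '[[0,[-10,-3,0],0],[0,[-10,-3,0],0],[0,[0,0,45],0],[0,[0,0,48],0],[0,[0,0,48],0],[0,[0,0,48],0],[0,[38,12,0],0],[0,[40,13,0],0],[0,[40,13,0],0],[0,[40,13,0],0]]'
python3 - <<'E'
from h import *
o=env.get_obs();print(fx(o['tool_pos']),F.T@o['contact_force'])
s=grab_frame("side");crop(s,(190,110,340,260),3,"s4.png")
t=grab_frame("top");crop(t,(180,140,320,275),3,"t4.png")
E
cd pics; python3 -c "
import cv2,numpy as np
a=cv2.imread('t4.png');b=cv2.imread('s4.png')
a=cv2.resize(a,(400,386));b=cv2.resize(b,(400,386))
cv2.imwrite('c4.png',np.hstack([a,b]))"
```

```text
t: 8.05
tool_pos: [596.0, 312.9, 251.9]
eef_rot: [-3.105, -0.471, -0.003]
contact_force: [0.3, -0.1, 0.6]
finger_gap: 0.3
[ 22.97390482  13.17708638 251.89229576] [ 0.25292523 -0.19685142  0.58929167]
```

View pics/c4.png

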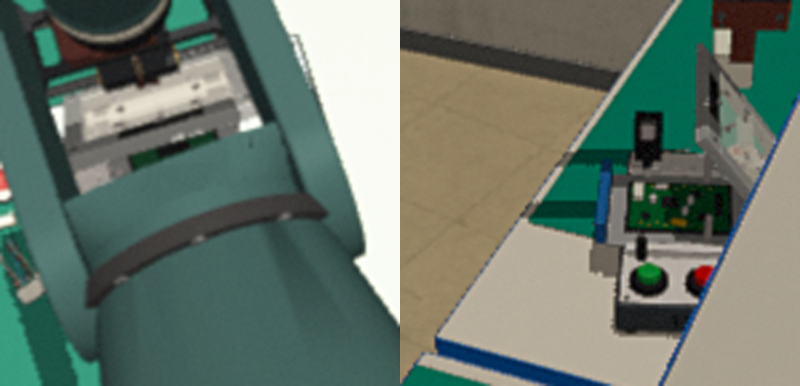

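```bash
python3 -m creep '[[0,[-15,-5,-10],0],[0,[0,0,-12],0],[0,[0,-1,-12],0],[0,[0,0,-8],0],[0,[-3.8,-1.2,-2.8],0],[0,[-3.8,-1.2,-2.8],0],[0,[-3.8,-1.2,-2.8],0],[0,[-3.5,-1.1,-3.2],0],[0,[-3.5,-1.1,-3.2],0],[0,[-3.5,-1.1,-3.2],0]]'
cat > st.py <<'E'
from h import *
o=env.get_obs();p=fx(o['tool_pos']);print(p.round(1),(F.T@o['contact_force']).round(1))
c=(p[0]-10-75,p[2]-86); r=np.hypot(*c); print('theta',round(np.arctan2(c[1],-c[0])-np.arcsin(8/r),3),'s',round(np.sqrt(r*r-64),1))
E
python3 st.py
```

```text
t: 9.4
tool_pos: [557.3, 299.3, 191.5]
eef_rot: [-3.106, -0.471, -0.0]
contact_force: [1.5, -0.0, -0.3]
finger_gap: 0.7
[-18.   11.7 191.5] [ 1.4 -0.5 -0.3]
theta 0.743 s 147.2
```

```bash
python3 - <<'E'
from h import *
s=grab_frame("side");crop(s,(190,110,340,260),4,"s5.png")
E
```

```text
(no output)
```

View pics/s5.png

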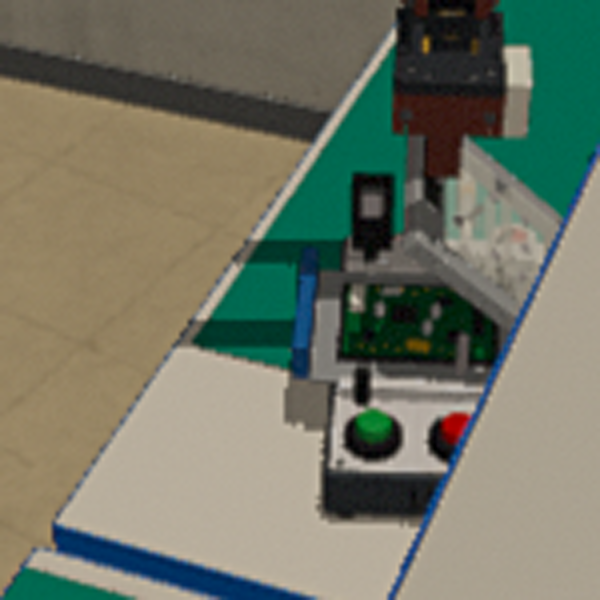

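```bash
python3 -m creep '[[0,[-3.2,-1,-3.5],0],[0,[-3.2,-1,-3.5],0],[0,[-3.2,-1,-3.5],0],[0,[-2.8,-0.9,-3.9],0],[0,[-2.8,-0.9,-3.9],0],[0,[-2.8,-0.9,-3.9],0],[0,[-2.5,-0.8,-4.1],0],[0,[-2.5,-0.8,-4.1],0],[0,[-2.5,-0.8,-4.1],0],[0,[0,0,0],0]]'; python3 st.py
```

```text
t: 10.7
tool_pos: [531.2, 291.0, 156.6]
eef_rot: [3.106, 0.471, -0.002]
contact_force: [0.4, 1.0, 0.3]
finger_gap: 0.6
[-45.4  11.5 156.6] [0.7 0.8 0.3]
theta 0.442 s 148.1
```

```bash
python3 -m creep '[[0,[-2.1,-0.6,-4.4],0],[0,[-2.1,-0.6,-4.4],0],[0,[-2.1,-0.6,-4.4],0],[0,[-1.6,-0.5,-4.6],0],[0,[-1.6,-0.5,-4.6],0],[0,[-1.6,-0.5,-4.6],0],[0,[-0.9,-0.3,-3.5],0],[0,[-0.9,-0.3,-3.5],0],[0,[-0.9,-0.3,-3.5],0],[0,[-0.9,-0.3,-3.5],0]]'; python3 st.py
```

```text
t: 11.95
tool_pos: [517.4, 286.8, 116.0]
eef_rot: [-3.106, -0.471, -0.0]
contact_force: [1.0, -1.0, 2.3]
finger_gap: 0.3
[-59.9  11.6 116. ] [ 0.7 -1.2  2.3]
theta 0.15 s 147.7
```

```bash
python3 -m creep '[[0,[-0.6,-0.2,-2.5],0],[0,[-0.6,-0.2,-2.5],0],[0,[-0.4,-0.1,-2.5],0],[0,[-0.3,-0.1,-2],0],[0,[-0.2,-0.1,-2],0],[0,[0,0,-1.5],0],[0,[0,0,-1.5],0],[0,[0,0,-1.5],0],[0,[0,0,-1.5],0],[0,[0,0,0],0]]'; python3 st.py
```

```text
t: 13.2
tool_pos: [514.9, 286.1, 98.2]
eef_rot: [-3.106, -0.47, 0.001]
contact_force: [0.5, -1.1, -0.1]
finger_gap: 0.4
[-62.5  11.7  98.2] [ 0.2 -1.2 -0.1]
theta 0.028 s 147.8
```

```bash
python3 -m creep '[[0,[0,0,-1],0],[0,[0,0,-1],0],[0,[0,0,-1],0],[0,[0,0,-0.5],0],[0,[0,0,-0.5],0],[0,[0,0,-0.5],0],[0,[0,0,-0.5],0],[0,[0,0,0],0],[0,[0,0,0],0],[0,[0,0,0],0]]'; python3 st.py
```

```text
t: 14.45
tool_pos: [515.6, 286.2, 93.6]
eef_rot: [-3.106, -0.471, -0.001]
contact_force: [-0.9, 0.1, 1.7]
finger_gap: 0.4
[-61.8  11.6  93.6] [-0.9  0.4  1.7]
theta -0.002 s 146.8
```

```bash
python3 -m creep '[[0,[0,0,-0.5],0],[0,[0,0,-0.5],0],[0,[0,0,-0.5],0],[0,[0,0,-0.5],0],[0,[0,0,-0.5],0],[0,[0,0,-0.5],0],[0,[0,0,0],0],[0,[0,0,0],0],[0,[0,0,0],0],[0,[0,0,0],0]]'; python3 st.py; python3 - <<'E'
from h import *
s=grab_frame("side");crop(s,(190,110,340,260),4,"s6.png")
E
```

```text
t: 15.7
tool_pos: [515.5, 286.2, 92.5]
eef_rot: [-3.106, -0.471, -0.002]
contact_force: [-3.6, -2.5, 17.3]
finger_gap: 0.4
[-61.8  11.6  92.5] [-4.2 -1.3 17.3]
theta -0.01 s 146.7
```

View pics/s6.png

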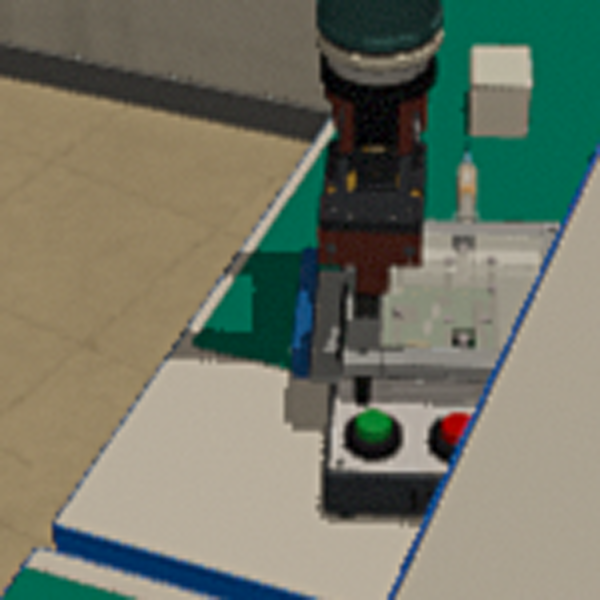

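```bash
python3 -m creep '[[0,[0,0,1],0],[0,[0,0,1],0],[0,[0,0,2],0],[0,[0,0,3],0],[0,[0,0,8],0],[0,[0,0,15],0],[0,[0,0,25],0],[0,[0,0,0],0],[0,[-15,-50,0],0],[0,[-15,-50,0],0]]'; python3 st.py; python3 - <<'E'
from h import *
s=grab_frame("side");crop(s,(190,110,340,260),4,"s7.png")
p=np.array(env.get_obs()['tool_pos']);print(wd([-58,-101,0])-p)
E
```

```text
t: 17.0
tool_pos: [484.5, 185.2, 145.2]
eef_rot: [3.106, 0.473, -0.0]
contact_force: [0.7, -0.2, -0.4]
finger_gap: 0.3
[-121.5  -75.6  145.2] [ 0.6 -0.4 -0.4]
theta 0.242 s 214.6
[ 7.18822079e+01 -1.14042486e-01 -1.44516273e+02]
```

View pics/s7.png

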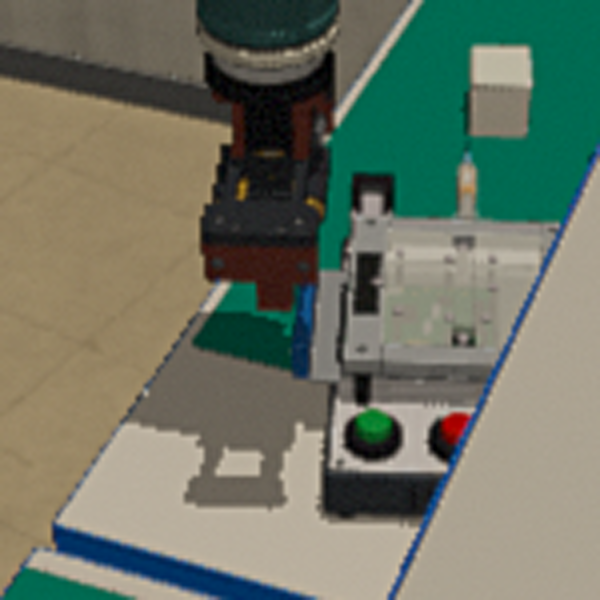

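```bash
python3 - <<'E'
from h import *
s=grab_frame("side")
for th in (0,.007,.1,.4):
    print(th,(proj(s,wd([75-142*np.cos(th)+8*np.sin(th),12,86+142*np.sin(th)+8*np.cos(th)]))-[190,110])*4)
E
python3 -m creep '[[0,[24,0,0],0],[0,[24,0,0],0],[0,[24,0,0],0],[0,[0,0,-15],0],[0,[0,0,-20],0],[0,[0,0,-15],0],[0,[0,0,-10],0],[0,[0,0,-5],0],[0,[0,0,0],0],[0,[0,0,0],0]]'; python3 st.py
```

```text
0 [366.16425263 280.46367352]
0.007 [366.26937804 279.34136733]
0.1 [368.63128566 264.41353299]
0.4 [388.55263457 217.3589967 ]
t: 18.35
tool_pos: [557.7, 186.2, 81.2]
eef_rot: [-3.106, -0.471, -0.002]
contact_force: [0.3, 0.0, -0.2]
finger_gap: 0.3
[-51.3 -96.4  81.2] [ 0.3 -0.1 -0.2]
theta -0.094 s 136.2
```

```bash
python3 - <<'E'
from h import *
for i in range(3):
    o=env.get_obs();print(o['t'],o['tool_pos'].round(1),o['dq'].round(3))
    s=grab_frame("side")
crop(s,(190,110,340,260),4,"s8.png")
g=blob(s,'green',(268,205,312,240));print(g)
E
```

```text
18.35 [557.7 186.2  81.2] [ 0.    -0.002 -0.001 -0.    -0.     0.   ]
18.4 [557.7 186.2  81.2] [ 0.002  0.001  0.001  0.001 -0.002 -0.001]
18.45 [557.6 186.1  81.2] [ 0.     0.     0.001 -0.001  0.     0.001]
[([282.8, 216.3], [279, 213, 9, 8, 49])]
```

View pics/s8.png

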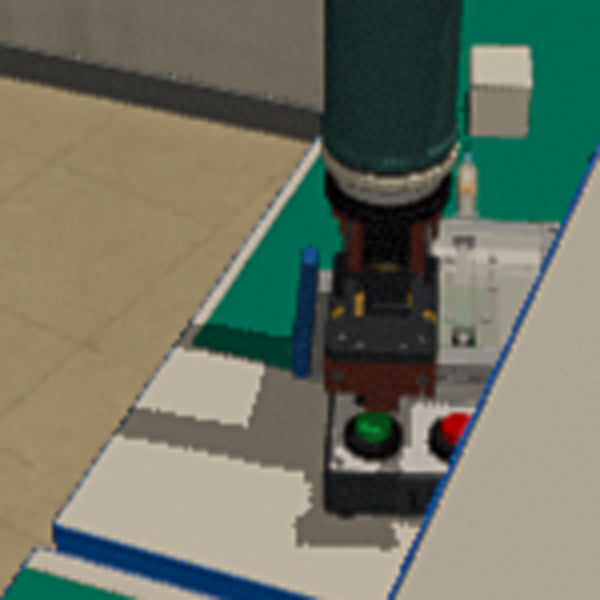

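```bash
python3 -m creep '[[0,[-4.7,-6.2,0],0],[0,[0,0,0],0],[0,[0,0,-3],0],[0,[0,0,-2],0],[0,[0,0,-2],0],[0,[0,0,-2],0],[0,[0,0,-2],0],[0,[0,0,-1],0],[0,[0,0,0],0],[0,[0,0,0],0]]'; python3 st.py
```

```text
t: 19.75
tool_pos: [552.5, 179.9, 68.8]
eef_rot: [-3.106, -0.471, -0.0]
contact_force: [-1.6, -0.6, 3.8]
finger_gap: 0.5
[ -58.1 -100.9   68.8] [-1.7 -0.1  3.8]
theta -0.175 s 143.9
```

Contact on the green button with 3.8 N; pressing fully, then releasing.

```bash
python3 -m creep '[[0,[0,0,-1],0],[0,[0,0,-1],0],[0,[0,0,-1],0],[0,[0,0,-0.5],0],[0,[0,0,-0.5],0],[0,[0,0,0],0],[0,[0,0,0],0],[0,[0,0,0],0],[0,[0,0,0],0],[0,[0,0,0],0]]'; python3 st.py
```

```text
t: 21.0
tool_pos: [552.6, 179.9, 66.1]
eef_rot: [-3.106, -0.471, -0.001]
contact_force: [-5.8, -0.7, 18.7]
finger_gap: 0.5
[ -58.  -100.9   66.1] [-5.7  1.1 18.7]
theta -0.193 s 144.2
```

```bash
python3 -m creep '[[0,[0,0,2],0],[0,[0,0,3],0],[0,[0,0,6],0],[0,[0,0,20],0],[0,[0,0,40],0],[0,[0,0,40],0],[0,[-35,-45,10],0],[0,[-35,-45,0],0],[0,[-35,-45,0],0],[0,[0,0,0],0]]'; python3 -m creep '[[0,[0,-50,0],0],[0,[0,-50,0],0],[0,[0,-50,0],0],[0,[0,-50,0],0],[0,[0,0,0],0],[0,[0,0,0],0],[0,[0,0,0],0],[0,[0,0,0],0],[0,[0,0,0],0],[0,[0,0,0],0]]'; python3 - <<'E'
from h import *
s=grab_frame("side");crop(s,(190,110,340,260),3,"s9.png")
t=grab_frame("top");crop(t,(180,140,320,275),3,"t9.png")
print(blob(s,'green',(268,205,312,240)),blob(t,'green',(265,170,310,225)),blob(t,'red',(265,170,310,225)))
a=cv2.imread('pics/t9.png');b=cv2.imread('pics/s9.png')
cv2.imwrite('pics/c9.png',np.hstack([cv2.resize(a,(400,386)),cv2.resize(b,(400,386))]))
cv2.imwrite("pics/top9.png",t["pixels"][:,:,::-1])
E
```

```text
t: 22.25
tool_pos: [444.4, 42.9, 185.3]
eef_rot: [3.107, 0.465, -0.004]
contact_force: [0.7, -0.5, -0.9]
finger_gap: 0.1
t: 23.5
tool_pos: [447.5, -154.8, 185.7]
eef_rot: [-3.106, -0.472, -0.0]
contact_force: [1.1, -0.4, 0.9]
finger_gap: 0.8
[([283.0, 216.1], [279, 212, 9, 9, 56])] [([290.5, 204.2], [286, 200, 10, 9, 71])] [([284.0, 183.5], [279, 179, 11, 10, 82])]
```

View pics/c9.png

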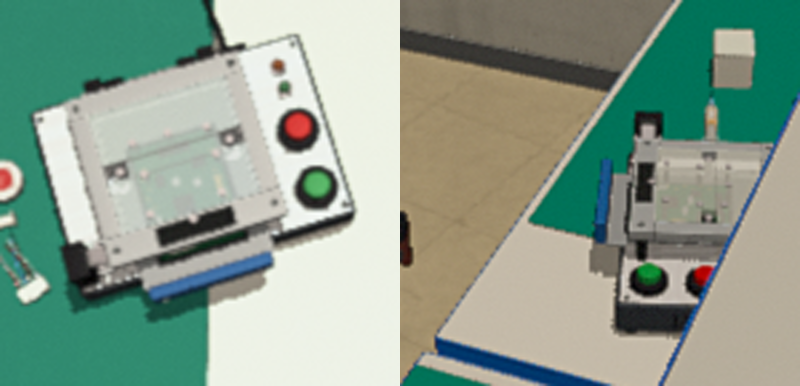

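View pics/top9.png

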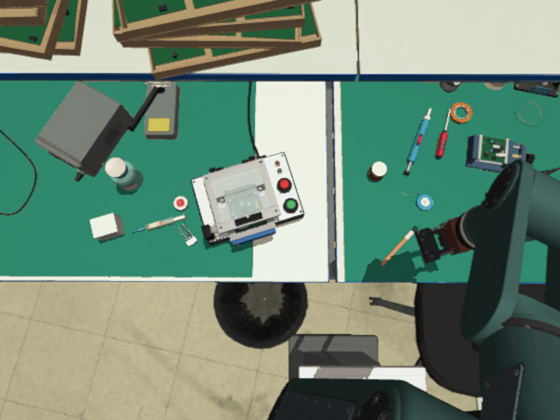

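```bash
python3 -c "
from bench import job
print(job.finish_job())"
```

```text
the job is handed in; nothing more can be done
None
```

The job is done and handed in at about 23.6 s of the 48 s allowed. I worked with the fingers closed; nothing was gripped or lifted.

- **Tray:** I pushed it home until it stopped moving against its end stop, at about 10 N. In the last pictures it is still home.
- **Cover:** I guided it down slowly, the last few millimetres at about 4 to 8 mm/s, until it bottomed at about 17 N. I let the fingers up and it stayed shut. Its pad appeared within about 3 pixels of a 4x enlarged picture (under 1 camera pixel) of the shut position.
- **Catch:** I did not see a clear force peak from the snap. The evidence that it latched is that the cover stays shut with nothing touching it.
- **Start button:** I pressed the green button fully down (66 mm height, about 19 N) and released it. It reads the same in both cameras as before the press.
- **Left alone:** The red button reads the same as at the start, and the loose items look unmoved. At hand-in the arm was clear of everything.

One check disagreed: before the press, the first position reading was taken while the arm was still settling, so I arrived about 8 mm off the green button. I noticed before touching it and corrected.

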